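# Unlatch the filter cassette

### The job

Lift the metal guard off the cassette dock and hang it by its bail handle on the hook of the stand. Then pinch the cassette's two side catches fully in, draw the cassette up out of the dock, and finish while still holding it upright and still by the pinched catches, with its underside at least 8 cm above the dock's base plate and nothing else touching it. Leave the other things on the bench where they are.

Things in the scene. Friction and masses are not known exactly. Their poses are not given: they have to be found in the camera images.
- dock: Fixed dock: grey base plate 90 (x) x 150 (y) x 20 mm high, origin at its underside centre, z up. The cassette stands mid-plate (20 mm up) in a well 14 mm deep, 1 to 2 mm play. On each side a keeper post at y = +-27 to 43 mm, top 45 mm above the bench; its overhang (underside at 37 mm, inner edge y = +-27) holds the catch's lug down. 5 mm ribs at y = +-57 mm locate the guard loosely.
- guard: Loose aluminium strap guard, 0.12 kg, standing on the base plate over the cassette; origin at underside centre, z up. Cheeks at y = +-48 to 51 mm, 40 mm deep (x), 92 high; open front and back; top plate's upper face at 94 mm. On it a bail handle: uprights at y = +-45 to 51 mm, grey bar along y, 10 x 10 x 102 mm, centre line at 150 mm, and an upright finger tab on the bar's middle.
- guard_bar (a point): Middle of the handle bar (its centre line; bar along y). The opening under the bar is 51 mm high and 90 mm wide. The ribbed finger tab stands on the bar's middle: 10 mm thick (x), 28 mm wide (y), from 5 to 38 mm above this point; gripped across x from above with the fingertips no lower than the bar, it leaves the opening free for the hook.
- hook: Fixed hook stand: dark round foot of radius 45 mm, 10 high, and a bent steel rod of radius 4 mm that rises from its middle, bends over at the top and runs level (centre line 225 mm up) along the stand's -x to 55 mm from the post's axis, then turns up to a short tip. Origin at the foot's underside centre, z up.
- hook_seat (a point): Point on top of the level hook arm, 229 mm above the bench, 36 mm from the post's axis towards the tip (stand's -x, axes as the stand's). A bar resting here has its centre line at 234 mm. The tip is 32 mm further out, its top at 244 mm: bring the bar over it from the front along the stand's +x, centre line at 252 to 273 mm, then lower it onto the arm.
- cassette: Loose white filter cassette, 0.18 kg, 36 (x) x 44 (y) x 81 mm high; origin at underside centre, z up. A black sprung catch on each y side has a ribbed pad 22 mm wide (x), 38 to 72 mm above the origin, 62 mm over both at rest, 48 mm when fully pinched. Its lug, 4 to 13 mm above the origin, reaches as far out and is free of the dock's keeper once the catch is in over about 4 mm.
- catch_l (a joint): Travel in m of the catch on the cassette's +y side: 0 out at rest, 0.007 fully pinched in. Sprung outwards: 1.8 N to start, 6 N at the stop. A grip of about 25 N pinches both and holds the cassette's weight.
- catch_r (a joint): The same for the catch on the -y side.
- beaker: Glass beaker, 52 mm wide, 68 mm high; a bystander to leave alone. Origin at the centre of its underside.
- calculator: Black pocket calculator, 135 x 78 x 18 mm; a bystander to leave alone. Origin at the centre of its underside.
- timer: Small flat white lab timer, 62 x 66 x 18 mm; a bystander to leave alone. Origin at the centre of its underside.
- tape: Roll of brown tape lying flat, 94 mm wide, 48 mm high; a bystander to leave alone. Origin at the centre of its underside.
- spanner: Open-ended spanner lying flat, 138 mm long; a bystander to leave alone. Origin at the centre of its underside.
- column: Thin steel column lying flat, 174 mm long; a bystander to leave alone. Origin at the centre of its underside.
- pen: Black pen lying flat, 145 mm long; a bystander to leave alone. Origin at the centre of its underside.
Mind the look-alikes: they are no part of the job. What is shaped like the cassette but green is not meant.

How it is judged:
By the outcome, as a careful person would: the job done as asked, in the order asked, and still so for the second after the job is handed in, while the arm keeps its last pose, push and grip.
It also fails if it takes over 64 s, if anything falls off the work surface, if the arm or the gripper's body presses on something with over 40 N, if the wrist force passes 120 N, or if a joint passes its speed limit or range.

### The arm

A 6-joint arm with a two-finger parallel gripper is mounted at the origin on a cart in front of the work surface, level with it; the furniture and walls round the work are solid. World frame = base frame: x ahead of the robot, y to its left, z up, the work surface at z = 0. Lengths are in mm, angles in rad, forces in N, time in s.
With the tool pointing down it reaches from about 350 to 775 mm from the base axis. Payload 7.3 kg.
Tool frame: the origin (TCP) lies at the very end of the fingers, on their centre line; the grasp point (between the pads) lies 19 mm behind it; z points along the fingers, y is the line along which they close (so a half turn about z gives the same grasp; the last joint's range is limited). The gripper opens to 92 mm and grips with 3 to 60 N. Pads are 19 mm wide; open, the fingers measure 130 mm over their backs; the gripper's body (75 mm by 190 mm) begins 47 mm behind the grasp point.
Start: joints at [-1.319, 0.342, 1.524, -0, 1.275, -0.146], TCP at [203.404, -484.016, 226.741] pointing down, gripper open.
Joint ranges: [-2.53, 2.53], [-0.77, 2.02], [0.04, 2.7], [-1, 4.14], [0.28, 2.66], [-3.11, 3.11]. Speed limits (rad/s): [2.57, 2.57, 3.14, 3.14, 3.14, 3.14].

### API

Orientations are given as [roll, pitch, yaw] about the fixed x, y, z axes, in that order (R = Rz(yaw) Ry(pitch) Rx(roll)).
In Python, from plant import get_obs, vision, workorder gives the robot as it stands.
- The arm moves only by the shell command python3 -m pendant 'ROWS' [OPENING]. ROWS is a JSON object of lists of equal length, an entry for each row: "dp": the shift along the tool's x, y, z in m, a list of three; "rotation": the turn, a rotation vector about the tool's x, y, z in rad, a list of three. A call has 1 to 8 rows; each row is the pose to reach, as a shift and turn from the pose commanded when the call began, along the tool's axes at that moment; what a row does not reach only later rows make up. A row lasts 1/8 s, in which the tool goes at most 62.5 mm and 10.7 degrees, less where a joint would pass 70% of its speed; a pose out of reach is approached as far as the arm can. A call with a gripper value outside its range is refused whole. OPENING is the finger opening in m, from 0 to 0.0918, set as the call begins (- or left out, the last holds). The fingers move at their own pace and stop on an object; the grip force is fixed at half the most. Time passes only in rows, so rows that repeat a pose let the fingers close. It gives the time, the measured TCP pose, the force, the opening and the grip force at its end, in the units of the state.
- get_obs(): the state, without advancing time (a new reading comes with each control period).
- vision.capture(name): name is "scene" or "top" or "wrist"; returns a dict with "pixels" (400x640x3 uint8, red, green, blue), "vfov" (degrees; the focal length in pixels is half the picture's height over the tangent of half this angle, whatever the lens; pixels are square), "cx", "cy" (the principal point, pixels), "pose" (4x4, takes a point from camera to world coordinates); the wrist camera has in their place "T_tool_cam" (4x4, takes a point from camera to tool coordinates, whose origin is the TCP and whose axes are the flange's). Camera axes: x right, y up, looking along -z (the intrinsics and any distortion apply to the point x, -y, -z); pixel columns grow to the right and rows downward; lengths in mm; the calibration is good to about 2 mm. A picture is of the moment at which its call begins: read the wrist's pose just before it. There is no depth.
- workorder.close_job(): hands the job in; it is judged then, once.
The state is a dict: "time": time; "joint_positions": joint angles; "dq": joint speeds; "tau": joint torques, N m; "tool_pos": TCP position; "tcp_rot": TCP orientation; "contact_force": force on the tool from outside, world axes, zero at the start; "moment": the same for the moment, N m; "grip_width": finger opening in mm; "finger_force": force on a finger pad.
Only numpy, scipy, OpenCV 4.12 (cv2) and the standard library are available. Lean on these libraries where they do the work, as an engineer would, in place of code of your own. Each camera call takes 0.05 s, during which the arm holds its last target. There are 200 camera calls.

## Working session

There is one attempt and no reset: what is moved stays moved. The work goes in short steps, Python scripts to look and compute and a shell command to move; the robot and the scene stay as the last step left them, time stands still between calls to the robot, and variables do not carry over. Pictures are saved under pics/ and viewed, at most 10 in all, crops included, and the job is handed in when it is done.

```bash
ls; mkdir -p pics
cat > h.py <<'E'
import numpy as np, cv2
from plant import get_obs, vision
from scipy.spatial.transform import Rotation as R
def shot(n):
    o=get_obs(); c=vision.capture(n)
    if n=="wrist":
        T=np.eye(4); T[:3,:3]=R.from_euler('xyz',o['tcp_rot']).as_matrix(); T[:3,3]=o['tool_pos']
        c['pose']=T@np.array(c['T_tool_cam'])
    c['pose']=np.array(c['pose']); c['f']=200/np.tan(np.radians(c['vfov'])/2)
    return c
def save(c,name,box=None,s=1):
    p=cv2.cvtColor(np.array(c['pixels']),cv2.COLOR_RGB2BGR)
    if box: p=p[box[1]:box[3],box[0]:box[2]]
    cv2.imwrite('pics/'+name+'.png',cv2.resize(p,None,fx=s,fy=s,interpolation=cv2.INTER_CUBIC))
def ray(c,u,v):
    d=c['pose'][:3,:3]@np.array([(u-c['cx'])/c['f'],-(v-c['cy'])/c['f'],-1]); return c['pose'][:3,3],d/np.linalg.norm(d)
def onz(c,u,v,z):
    o,d=ray(c,u,v); return o+d*(z-o[2])/d[2]
def tri(*obs):
    A=0;b=0
    for c,u,v in obs:
        o,d=ray(c,u,v);P=np.eye(3)-np.outer(d,d);A=A+P;b=b+P@o
    x=np.linalg.solve(A,b)
    return x,[round(float(np.linalg.norm(np.cross(x-ray(c,u,v)[0],ray(c,u,v)[1]))),1) for c,u,v in obs]
def proj(c,p):
    q=np.linalg.inv(c['pose'])@np.append(p,1); return c['cx']+c['f']*q[0]/-q[2], c['cy']-c['f']*q[1]/-q[2]
E
python3 - <<'E'
from h import *
import pickle
d={n:shot(n) for n in("scene","top","wrist")}
pickle.dump(d,open('a.pkl','wb'))
for n,c in d.items(): print(n,{k:v for k,v in c.items() if k!='pixels'}); 
save(d['scene'],'scene0',s=1.25);save(d['top'],'top0',s=1.25)
print(get_obs())
E
```

```text
pics
scene {'vfov': 46.06815870923597, 'cx': 320.228554419988, 'cy': 206.9207653397907, 'pose': array([[-9.31788826e-01, -2.99895426e-01,  2.04529503e-01,
         6.79177834e+02],
       [ 3.62994416e-01, -7.66446979e-01,  5.29900068e-01,
         7.88836134e+02],
       [-2.15358723e-03,  5.67998030e-01,  8.23027096e-01,
         9.73387845e+02],
       [ 0.00000000e+00,  0.00000000e+00,  0.00000000e+00,
         1.00000000e+00]]), 'f': np.float64(470.3923745862349)}
top {'vfov': 57.36204136013247, 'cx': 319.79141945820186, 'cy': 197.2955277857927, 'pose': array([[ 2.59455573e-02,  9.91452911e-01, -1.27859111e-01,
         3.42908130e+02],
       [-9.99447511e-01,  2.30691471e-02, -2.39267231e-02,
         2.21684087e+02],
       [-2.07726186e-02,  1.28409263e-01,  9.91503686e-01,
         1.15743484e+03],
       [ 0.00000000e+00,  0.00000000e+00,  0.00000000e+00,
         1.00000000e+00]]), 'f': np.float64(365.59492502015786)}
wrist {'vfov': 67.30291781480616, 'cx': 320.6281894720696, 'cy': 194.65658480844104, 'T_tool_cam': array([[-2.81406358e-04,  9.58576854e-01,  2.84833875e-01
[... 662 characters left out ...]
1705544)}
{'time': 0.15, 'joint_positions': array([-1.31895902e+00,  3.42536692e-01,  1.52477133e+00,  3.74387476e-06,
        1.27540016e+00, -1.45976884e-01]), 'dq': array([ 0.00059131, -0.00164278, -0.00235503,  0.00038404, -0.0001755 ,
       -0.00076952]), 'tau': array([ 1.44737536e-03, -4.31470728e+01, -2.44353318e+01,  7.18054455e-02,
        5.37886808e-02, -8.46969215e-05]), 'tool_pos': array([ 203.34605934, -483.70180454,  226.22726874]), 'tcp_rot': array([-3.14048951e+00, -1.65805875e-04,  3.97813005e-01]), 'contact_force': array([ 0.46857048,  0.4401555 , -0.30963101]), 'moment': array([ 0.06264431, -0.02533574, -0.05614409]), 'finger_force': 0.0, 'grip_width': 91.65187022552642}
```

View pics/scene0.png

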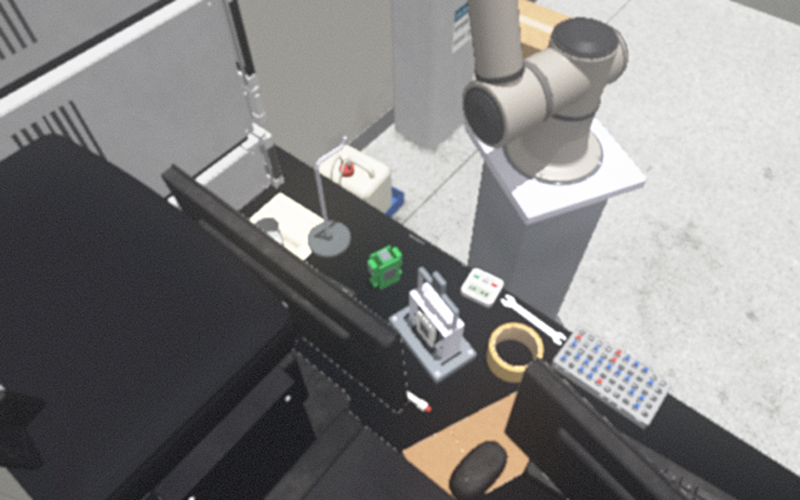

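View pics/top0.png

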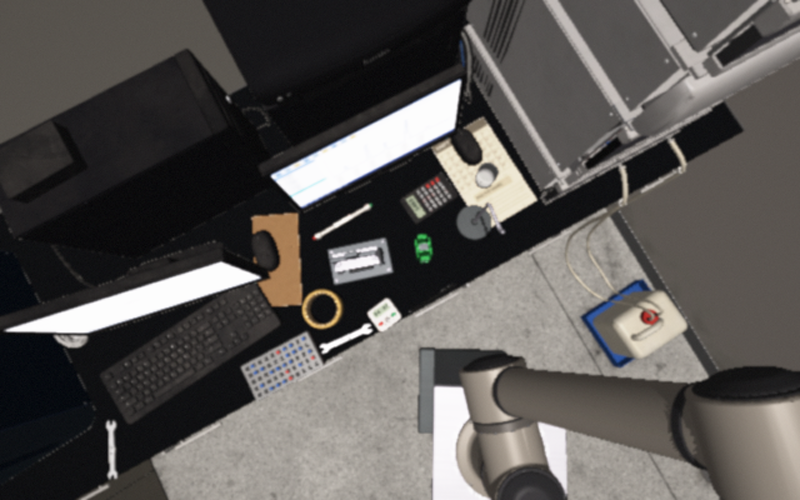

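The scene picture shows the dock with the guard at about (435,325), the green look-alike at (385,265), and the hook stand with its foot at (330,238) and tip near (345,140). The top picture shows the dock at (360,260), the look-alike at (424,248) and the foot at (474,222), with the rod's arm towards (500,230). The monitors behind the bench are obstacles.

Run:
```python
from h import *
import pickle
d=pickle.load(open('a.pkl','rb'));t=d['top'];s=d['scene']
P=lambda *a:print(a[0],np.round(a[1],0))
P('dock',onz(t,360/1.25,260/1.25,20));P('dock sc',onz(s,433/1.25,335/1.25,20))
P('foot',onz(t,474/1.25,222/1.25,10));P('foot sc',onz(s,330/1.25,238/1.25,10))
P('green',onz(t,424/1.25,248/1.25,60))
P('mon low edge L',onz(t,300/1.25,205/1.25,100)),P('mon R',onz(t,460/1.25,105/1.25,100))
P('tip',tri((s,345/1.25,140/1.25),(t,503/1.25,232/1.25))[0])
p=lambda c,b:cv2.resize(cv2.cvtColor(c['pixels'][b[1]:b[3],b[0]:b[2]],cv2.COLOR_RGB2BGR),(400,400),interpolation=cv2.INTER_CUBIC)
cv2.imwrite('pics/c0.png',np.hstack([np.vstack([p(s,(300,205,390,305))[:, :]])[:400],p(t,(255,180,325,235))]))
b1=p(s,(230,100,330,200))
cv2.imwrite('pics/c1.png',np.vstack([np.hstack([cv2.resize(x,(300,300)) for x in (p(s,(300,205,390,295)),b1)]),np.hstack([cv2.resize(x,(300,300)) for x in (p(t,(255,175,320,240)),p(t,(350,145,415,210)))])]))
```

```text
dock [453. 348.  20.]
dock sc [448. 353.  20.]
foot [558.  62.  10.]
foot sc [555.  69.  10.]
green [482. 189.  60.]
mon low edge L [573. 486. 100.]
mon R [829. 110. 100.]
tip [495.  35. 232.]
```

View pics/c1.png

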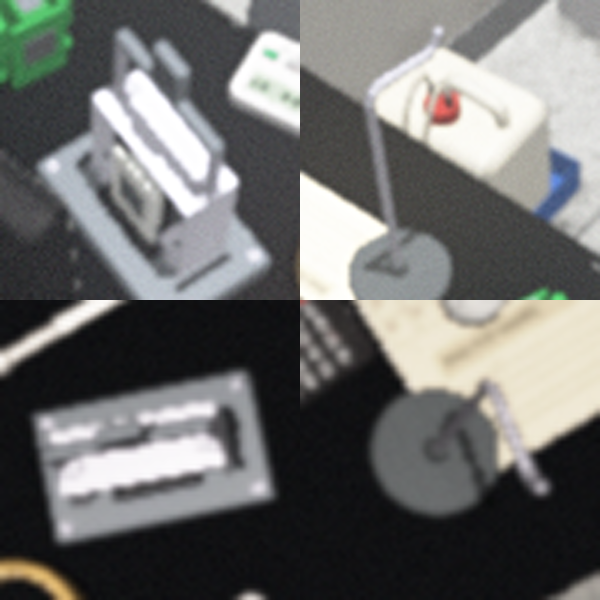

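The crops confirm which thing is which. The guard, with its grey bail, stands over a white cassette in the grey dock (300–390, 205–295 in the scene picture). The part at (308,212) is the green decoy. The hook's arm points towards the robot at about (-0.9,-0.45), so the stand's yaw is about 27°, and the dock's yaw is about 11°. I'll go to the hook first for close-up wrist views.

```bash
cat >> h.py <<'E'
def goto(p,yaw):
    o=get_obs();M=R.from_euler('xyz',o['tcp_rot']);G=R.from_euler('xyz',[np.pi,0,yaw])
    print('pos',np.round(o['tool_pos'],1),'rot',np.round(o['tcp_rot'],4),'t',round(o['time'],2),'dp',np.round(M.inv().apply(np.array(p)-o['tool_pos'])/1000,4),'rot',np.round((M.inv()*G).as_rotvec(),4))
E
python3 -m pendant '{"dp":[[0.05,-0.02,-0.03],[0.1,-0.04,-0.06],[0.15,-0.06,-0.08],[0.2,-0.085,-0.114],[0.25,-0.107,-0.114],[0.3,-0.128,-0.114],[0.3,-0.128,-0.114],[0.3,-0.128,-0.114]],"rotation":[[0,0,-0.18],[0,0,-0.36],[0,0,-0.54],[0,0,-0.72],[0,0,-0.9],[0,0,-1.08],[0,0,-1.26],[0,0,-1.3]]}'
python3 -c "
from h import *
goto([500,20,340],2.04)"
```

```text
time: 1.15
tool_pos: [430.8, -248.9, 340.4]
tcp_rot: [-3.141, -0.0, 1.703]
contact_force: [1.0, -0.1, -0.1]
grip_width: 91.7
finger_force: 0.0
pos [ 430.8 -248.9  340.4] rot [-3.1410e+00 -4.0000e-04  1.7028e+00] t 1.15 dp [0.2574 0.1039 0.0004] rot [-0.0005 -0.0005 -0.3372]
```

```bash
python3 -m pendant '{"dp":[[0.05,0.02,0],[0.1,0.04,0],[0.15,0.06,0],[0.2,0.08,0],[0.24,0.1,0],[0.257,0.104,0],[0.257,0.104,0]],"rotation":[[0,0,-0.1],[0,0,-0.2],[0,0,-0.3],[0,0,-0.337],[0,0,-0.337],[0,0,-0.337],[0,0,-0.337]]}'
python3 -c "
from h import *;import pickle
c=shot('wrist');pickle.dump(c,open('k1.pkl','wb'))
goto([560,60,340],2.04)"
```

```text
time: 2.02
tool_pos: [500.8, 18.7, 340.4]
tcp_rot: [-3.141, 0.0, 2.037]
contact_force: [-0.4, 0.3, -0.4]
grip_width: 91.3
finger_force: 0.0
pos [500.7  17.8 340.5] rot [-3.1407e+00  3.0000e-04  2.0353e+00] t 2.08 dp [0.0112 0.0719 0.0004] rot [-0.0009  0.0003 -0.0047]
```

```bash
python3 -m pendant '{"dp":[[0.005,0.036,0],[0.011,0.072,0],[0.011,0.072,0],[0.011,0.072,0]],"rotation":[[0,0,0],[0,0,0],[0,0,0],[0,0,0]]}'
python3 -c "
from h import *;import pickle
c=shot('wrist');pickle.dump(c,open('k2.pkl','wb'))
k=pickle.load(open('k1.pkl','rb'))
cv2.imwrite('pics/k.png',cv2.resize(cv2.cvtColor(np.hstack([k['pixels'][:,120:520],c['pixels'][:,120:520]]),cv2.COLOR_RGB2BGR),None,fx=1,fy=1))
goto([450,350,340],1.76)"
```

```text
time: 2.58
tool_pos: [560.0, 58.9, 340.5]
tcp_rot: [-3.141, 0.0, 2.033]
contact_force: [-0.3, 0.1, 0.0]
grip_width: 91.5
finger_force: 0.0
pos [559.9  59.  340.8] rot [-3.1411e+00  3.0000e-04  2.0332e+00] t 2.62 dp [0.3095 0.0314 0.0007] rot [-0.0004  0.0004  0.2732]
```

View pics/k.png

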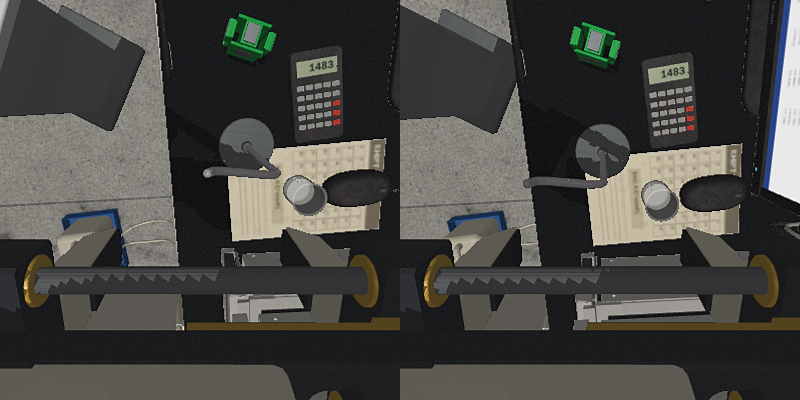

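The wrist pictures show the foot at (246,146) and (603,152), the arm's elbow at (277,173) and (603,183), and the tip at (207,173) and (527,183). The calculator, beaker and green decoy stand clear.

```bash
python3 -c "
from h import *;import pickle
a=pickle.load(open('k1.pkl','rb'));b=pickle.load(open('k2.pkl','rb'))
def foot(c,x,y):
    p=cv2.cvtColor(c['pixels'],cv2.COLOR_RGB2HSV)
    return onz(c,x,y,10)
print('foot',foot(a,366,146),foot(b,323,152), tri((a,366,146),(b,323,152)))
e=tri((a,397,173),(b,323,183));t=tri((a,327,173),(b,246,183))
print('elbow',e,'tip',t); d=e[0]-t[0]; print('yaw deg',np.degrees(np.arctan2(d[1],d[0])),np.linalg.norm(d[:2]))
# edges of the rod in image b, columns near seat: dark/bright profile
for c,u,r in ((a,360,(160,190)),(b,285,(170,198))): print(c['pixels'][r[0]:r[1],u].sum(1))
"
```

```text
foot [558.43768205  65.45253777  10.        ] [559.92202231  65.54120842  10.        ] (array([560.32266752,  64.72694013,   1.24206918]), [0.4, 0.4])
elbow (array([558.53644191,  65.72704145, 216.7245774 ]), [0.4, 0.4]) tip (array([495.26123437,  41.00738875, 243.15041552]), [0.2, 0.2])
yaw deg 21.339039173728704 67.93241581670138
[151 156 152 150 150 145 150 141 205 259 256 269 277 266 252 237 134 514
 522 511 504 500 509 518 524 518 514 510 511 508]
[ 89  74  68  78  85  64  75  57 243 252 255 274 282 256 253 261 191  76
  43  45  56  59  68  50  49  47  58  61]
```

```bash
python3 -m pendant '{"dp":[[0.05,0.005,0],[0.1,0.01,0],[0.155,0.015,0],[0.21,0.02,0],[0.26,0.025,0],[0.309,0.031,0],[0.309,0.031,0],[0.309,0.031,0]],"rotation":[[0,0,0.09],[0,0,0.18],[0,0,0.27],[0,0,0.273],[0,0,0.273],[0,0,0.273],[0,0,0.273],[0,0,0.273]]}'
python3 -c "
from h import *;import pickle
c=shot('wrist');pickle.dump(c,open('d1.pkl','wb'))
goto([500,320,340],1.76)"
```

```text
time: 3.62
tool_pos: [450.0, 349.5, 341.0]
tcp_rot: [3.141, 0.001, 1.761]
contact_force: [-0.4, 0.1, -0.5]
grip_width: 91.7
finger_force: 0.0
pos [450.3 349.2 341. ] rot [3.1411e+00 5.0000e-04 1.7604e+00] t 3.67 dp [-0.038   0.0433  0.0011] rot [0.0005 0.0005 0.0004]
```

```bash
python3 -m pendant '{"dp":[[-0.019,0.022,0],[-0.038,0.043,0],[-0.038,0.043,0],[-0.038,0.043,0]],"rotation":[[0,0,0],[0,0,0],[0,0,0],[0,0,0]]}'
python3 -c "
from h import *;import pickle
c=shot('wrist');pickle.dump(c,open('d2.pkl','wb'))
k=pickle.load(open('d1.pkl','rb'))
f=lambda c:cv2.cvtColor(c['pixels'][0:300,140:540],cv2.COLOR_RGB2BGR)
cv2.imwrite('pics/d.png',np.hstack([f(k),f(c)]))"
```

```text
time: 4.18
tool_pos: [499.4, 320.5, 340.8]
tcp_rot: [-3.141, -0.0, 1.76]
contact_force: [-0.1, -0.5, 0.1]
grip_width: 91.8
finger_force: 0.0
```

View pics/d.png

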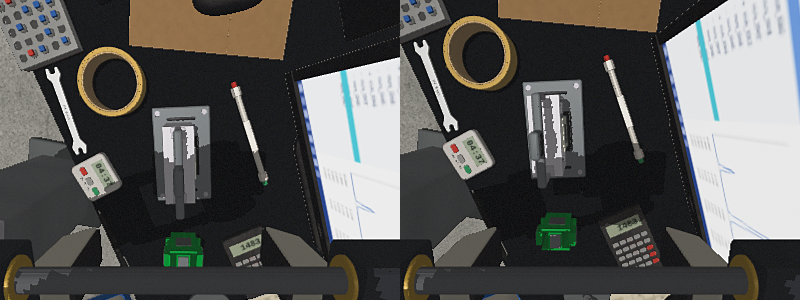

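Both pictures show the guard: at (180,165) in the left one and at (548,130) in the right one. I'll enlarge both to pick out the bar, the tab and the plate corners.

```bash
python3 -c "
from h import *;import pickle
a=pickle.load(open('d1.pkl','rb'));b=pickle.load(open('d2.pkl','rb'))
f=lambda c,x,y:cv2.resize(cv2.cvtColor(cv2.convertScaleAbs(c['pixels'][y:y+135,x:x+90],alpha=1.4),cv2.COLOR_RGB2BGR),None,fx=4.4,fy=4.4,interpolation=cv2.INTER_NEAREST)
cv2.imwrite('pics/e.png',np.hstack([f(a,280,93),f(b,248,68)]))"
```

```text
(no output)
```

View pics/e.png

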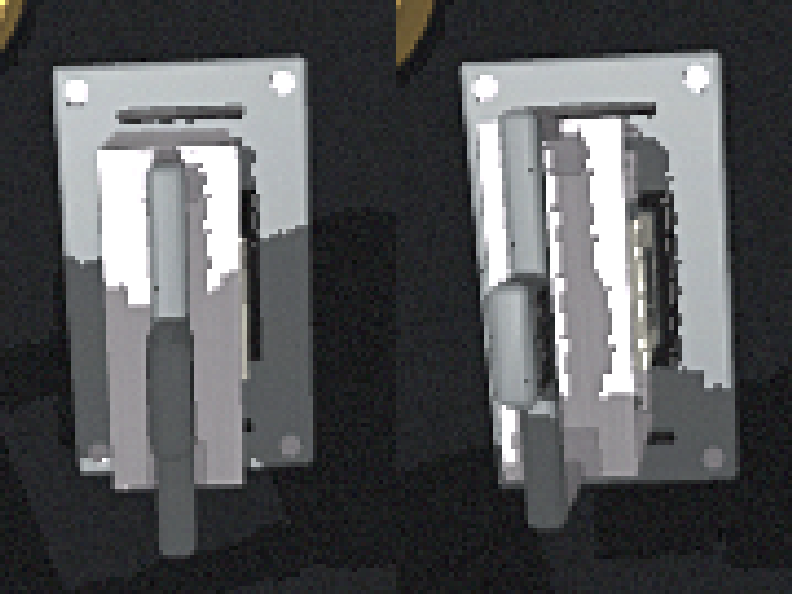

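```bash
python3 -c "
from h import *;import pickle
a=pickle.load(open('d1.pkl','rb'));b=pickle.load(open('d2.pkl','rb'))
A=lambda x,y:(a,280+x/4.4-.4,93+y/4.4-.4)
B=lambda x,y:(b,248+(x-396)/4.4-.4,68+y/4.4-.4)
def T(n,p,q):
    r=tri(p,q);print(n,np.round(r[0],1),r[1]);return r[0]
def yaw(p,q): d=p-q;return np.degrees(np.arctan2(-d[0],d[1]))
f=T('bar +y',A(170,165),B(523,113));n=T('bar -y',A(177,553),B(546,527));print('mid',(f+n)/2,np.linalg.norm(f-n),yaw(f,n))
T('tab',A(170,402),B(513,346))
c=[T('p',A(*p),B(*q)) for p,q in (((54,67),(460,62)),((304,58),(719,53)),((313,463),(737,478)))]
print('plate centre',(c[0]+c[2])/2,'sizes',np.linalg.norm(c[1]-c[0]),np.linalg.norm(c[2]-c[1]),'yaw',yaw(c[1],c[2]))
for h in ((76,91),(283,82),(290,445),(99,452)):print('hole a',np.round(onz(*A(*h),20)[:2],1))
for h in ((485,88),(696,79),(713,458)):print('hole b',np.round(onz(*B(*h),20)[:2],1))
print('top plate a',[np.round(onz(*A(*h),94)[:2],1) for h in((97,150),(243,145),(243,486),(115,488))])
goto([450,350,340],1.76)"
```

```text
bar +y [436.7 400.7 171.1] [0.1, 0.1]
bar -y [457.3 302.  171.3] [0.1, 0.1]
mid [447.02751565 351.37470589 171.18772144] 100.78773587048035 11.818566833373913
tab [446.6 351.3 205.8] [0.2, 0.2]
p [392.1 414.5  24.4] [0.1, 0.1]
p [477. 434.  16.] [0.2, 0.2]
p [511.8 289.9  18.3] [0.3, 0.3]
plate centre [451.9233886  352.16934973  21.35431058] sizes 87.57485160907545 148.31421443673312 yaw 13.548433655001661
hole a [400.6 407.9]
hole a [471.1 424.6]
hole a [501.5 295.9]
hole a [431.2 279.5]
hole b [400.7 407.9]
hole b [471.  424.3]
hole b [501.4 295.8]
top plate a [array([414.9, 395.1]), array([457.6, 404.8]), array([479.3, 299.7]), array([438.9, 291.2])]
pos [499.1 321.  340.9] rot [ 3.1416e+00 -1.0000e-04  1.7610e+00] t 4.22 dp [ 0.0377 -0.0427  0.0009] rot [ 0.     -0.0001  0.001 ]
```

The measured values agree with the text: plate top at about 20, bar top at 171–175, tab top at 206–208, sizes right. The bar's middle is at (447,351) with a yaw of 12°. I'll grip the tab with the TCP at z = 182.

```bash
python3 -c "
from h import *
goto([447,351.2,182],1.78)"
python3 -m pendant '{"dp":[[0.02,-0.02,0.03],[0.04,-0.045,0.06],[0.04,-0.045,0.09],[0.04,-0.045,0.09],[0.04,-0.045,0.09]],"rotation":[[0,0,-0.019],[0,0,-0.019],[0,0,-0.019],[0,0,-0.019],[0,0,-0.019]]}' 0.06
python3 -c "
from h import *
goto([447,351.2,182],1.78)"
```

```text
pos [499.1 321.  340.9] rot [ 3.1416e+00 -1.0000e-04  1.7610e+00] t 4.22 dp [ 0.0395 -0.0454  0.1589] rot [ 0.     -0.0001 -0.019 ]
time: 4.85
tool_pos: [448.0, 352.5, 252.1]
tcp_rot: [3.14, -0.001, 1.781]
contact_force: [-0.5, 0.2, -0.2]
grip_width: 60.5
finger_force: 0.0
pos [448.  352.5 252.1] rot [ 3.1396e+00 -6.0000e-04  1.7809e+00] t 4.85 dp [-0.0011 -0.0014  0.0701] rot [ 0.002  -0.0006  0.0009]
```

```bash
python3 -m pendant '{"dp":[[-0.001,-0.0005,0.03],[-0.001,-0.0005,0.055],[-0.001,-0.0005,0.07],[-0.001,-0.0005,0.07],[-0.001,-0.0005,0.07]],"rotation":[[0,0,0],[0,0,0],[0,0,0],[0,0,0],[0,0,0]]}' && 
python3 -m pendant '{"dp":[[0,0,0],[0,0,0],[0,0,0],[0,0,0],[0,0,0],[0,0,0]],"rotation":[[0,0,0],[0,0,0],[0,0,0],[0,0,0],[0,0,0],[0,0,0]]}' 0
```

```text
time: 5.48
tool_pos: [448.0, 351.4, 182.0]
tcp_rot: [3.139, -0.001, 1.781]
contact_force: [0.9, -0.5, 0.8]
grip_width: 60.2
finger_force: 0.0
time: 6.22
tool_pos: [447.3, 351.1, 180.7]
tcp_rot: [-3.142, 0.0, 1.781]
contact_force: [-0.0, 0.1, 0.7]
grip_width: 9.9
finger_force: 30.0
```

```bash
python3 -m pendant '{"dp":[[0,0,-0.01],[0,0,-0.025],[0,0,-0.04],[0,0,-0.055],[0,0,-0.07],[0,0,-0.085],[0,0,-0.1],[0,0,-0.1]],"rotation":[[0,0,0],[0,0,0],[0,0,0],[0,0,0],[0,0,0],[0,0,0],[0,0,0],[0,0,0]]}'
python3 -c "
from h import *
y=np.radians(21.1);u=np.array([np.cos(y),np.sin(y)]);s=np.array([559.2,65.5])-36*u
print(s);goto([*(s-75*u),278],np.pi/2+y)
d=shot('wrist');save(d,'lift',(140,60,540,360),1.5)"
```

```text
time: 7.22
tool_pos: [447.8, 351.4, 282.1]
tcp_rot: [3.139, -0.001, 1.781]
contact_force: [0.5, -0.1, -1.5]
grip_width: 9.9
finger_force: 30.0
[525.61367275  52.54011491]
pos [447.8 351.4 282.1] rot [ 3.1390e+00 -8.0000e-04  1.7808e+00] t 7.22 dp [-0.3203 -0.0603  0.0037] rot [ 0.0026 -0.0006 -0.1583]
```

View pics/lift.png

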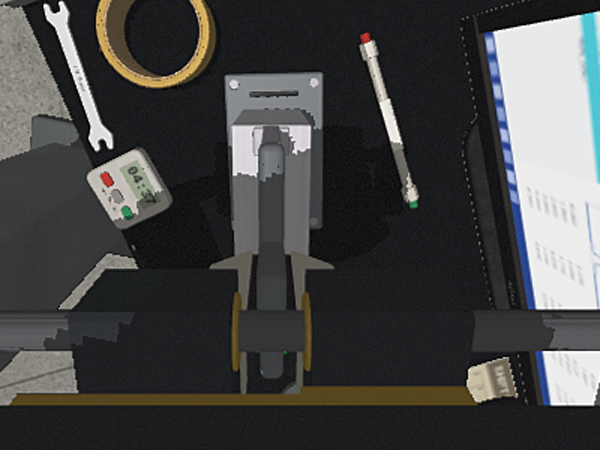

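The guard is lifted and held by its tab, and the dock below it is clear. I'll carry it to a point in front of the hook's tip.

```bash
python3 -m pendant '{"dp":[[-0.02,-0.004,0.001],[-0.065,-0.012,0.002],[-0.115,-0.022,0.003],[-0.165,-0.031,0.004],[-0.215,-0.04,0.005],[-0.26,-0.049,0.006],[-0.3,-0.056,0.008],[-0.32,-0.06,0.009]],"rotation":[[0,0,-0.02],[0,0,-0.04],[0,0,-0.06],[0,0,-0.08],[0,0,-0.1],[0,0,-0.12],[0,0,-0.14],[0,0,-0.158]]}'
python3 -m pendant '{"dp":[[0,0,0],[0,0,0],[0,0,0]],"rotation":[[0,0,0],[0,0,0],[0,0,0]]}'
python3 -c "
from h import *
goto([525.6,52.5,273],np.pi/2+np.radians(21.1))
s=shot('scene');t=shot('top')
print(proj(s,[495,41,244]),proj(t,[495,41,244]))
f=lambda c,x,y:cv2.resize(cv2.cvtColor(c['pixels'][y:y+100,x:x+100],cv2.COLOR_RGB2BGR),(400,400),interpolation=cv2.INTER_CUBIC)
cv2.imwrite('pics/pre.png',np.hstack([f(s,230,80),f(t,340,130)]))"
```

```text
time: 8.28
tool_pos: [454.8, 23.7, 270.9]
tcp_rot: [-3.14, -0.0, 1.937]
contact_force: [0.0, 0.5, -1.3]
grip_width: 9.8
finger_force: 30.0
time: 8.65
tool_pos: [455.2, 26.4, 271.6]
tcp_rot: [-3.141, -0.0, 1.94]
contact_force: [0.4, 0.3, -1.1]
grip_width: 9.9
finger_force: 30.0
pos [455.2  26.4 271.6] rot [-3.1414e+00 -2.0000e-04  1.9399e+00] t 8.65 dp [-0.0011  0.075  -0.0014] rot [-0.0002 -0.0002  0.0008]
(np.float64(275.53193427828535), np.float64(109.53618973483678)) (np.float64(400.59132460511046), np.float64(185.65021127094624))
```

View pics/pre.png

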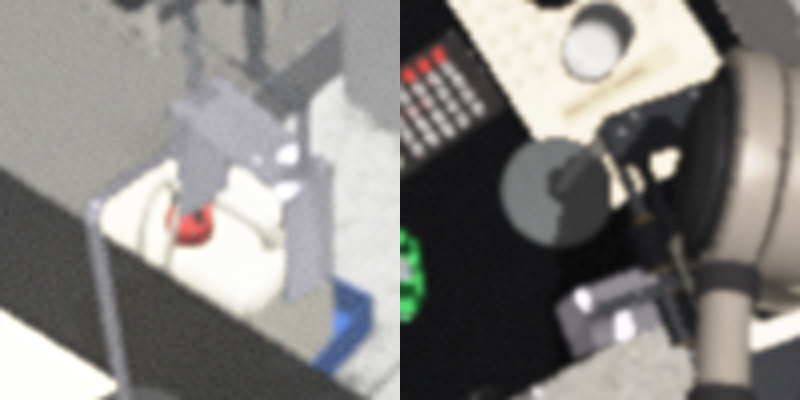

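The guard hangs level in front of the hook. The tip, at (182,118) in the left crop, lies ahead of the opening, so I'll advance and then lower it.

```bash
python3 -m pendant '{"dp":[[-0.001,0.015,-0.001],[-0.001,0.03,-0.001],[-0.001,0.045,-0.001],[-0.001,0.06,-0.001],[-0.001,0.075,-0.001],[-0.001,0.075,-0.001]],"rotation":[[0,0,0],[0,0,0],[0,0,0],[0,0,0],[0,0,0],[0,0,0]]}'
python3 -m pendant '{"dp":[[0,0,0.006],[0,0,0.012],[0,0,0.018],[0,0,0.022],[0,0,0.025],[0,0,0.025]],"rotation":[[0,0,0],[0,0,0],[0,0,0],[0,0,0],[0,0,0],[0,0,0]]}'
```

```text
time: 9.5
tool_pos: [526.6, 52.2, 272.0]
tcp_rot: [-3.141, -0.0, 1.94]
contact_force: [-1.1, -0.1, -0.7]
grip_width: 10.0
finger_force: 30.0
time: 10.25
tool_pos: [525.6, 51.6, 247.5]
tcp_rot: [-3.141, -0.0, 1.939]
contact_force: [-0.2, -0.6, -0.8]
grip_width: 10.0
finger_force: 30.0
```

```bash
python3 -m pendant '{"dp":[[0,0,0.001],[0,0,0.002],[0,0,0.003],[0,0,0.003],[0,0,0.003]],"rotation":[[0,0,0],[0,0,0],[0,0,0],[0,0,0],[0,0,0]]}' | sed -n 2,4p
python3 - <<'E'
from h import *
s=shot('scene');w=shot('wrist')
a=cv2.resize(s['pixels'][70:170,220:320],(400,400),interpolation=cv2.INTER_CUBIC)
cv2.imwrite('pics/hang.png',cv2.cvtColor(np.hstack([a,w['pixels'][:,120:520]]),cv2.COLOR_RGB2BGR))
E
```

```text
tool_pos: [525.6, 51.6, 244.7]
tcp_rot: [-3.142, 0.0, 1.939]
contact_force: [-0.1, -0.3, -1.5]
```

View pics/hang.png

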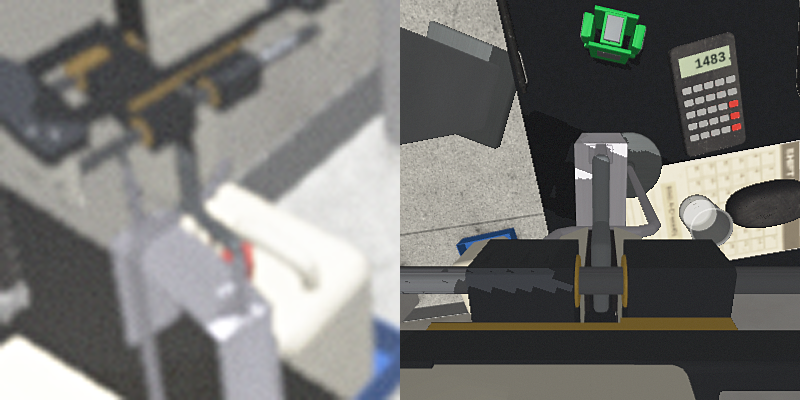

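In the wrist picture the hook's arm (elbow at (658,230)) passes under the bar (x ≈ 600) inside the bail. I'll lower it until the weight comes off.

```bash
for i in 1 2 3 ; do python3 -m pendant '{"dp":[[0,0,0.0005],[0,0,0.001],[0,0,0.001],[0,0,0.001]],"rotation":[[0,0,0],[0,0,0],[0,0,0],[0,0,0]]}' | sed -n '2p;4p'; done
```

```text
tool_pos: [525.7, 51.6, 244.4]
contact_force: [-3.2, -0.0, 5.7]
tool_pos: [525.8, 51.6, 244.2]
contact_force: [-3.5, -0.4, 10.5]
tool_pos: [525.8, 51.6, 244.2]
contact_force: [-6.4, -0.1, 15.2]
```

```bash
python3 -m pendant '{"dp":[[0,0,-0.002],[0,0,-0.0025],[0,0,-0.0025]],"rotation":[[0,0,0],[0,0,0],[0,0,0]]}' | sed -n '2p;4p'
python3 -m pendant '{"dp":[[0,0,0],[0,0,0],[0,0,0],[0,0,0]],"rotation":[[0,0,0],[0,0,0],[0,0,0],[0,0,0]]}' 0.035| sed -n '2p;4,5p'
python3 -m pendant '{"dp":[[0,0,-0.015],[0,0,-0.035],[0,0,-0.06],[0,0,-0.09],[0,0,-0.12],[0,0,-0.12]],"rotation":[[0,0,0],[0,0,0],[0,0,0],[0,0,0],[0,0,0],[0,0,0]]}' | sed -n '2p;4p'
python3 - <<'E'
from h import *
s=shot('scene');w=shot('wrist')
a=cv2.resize(s['pixels'][70:170,220:320],(400,400),interpolation=cv2.INTER_CUBIC)
cv2.imwrite('pics/hung.png',cv2.cvtColor(np.hstack([a,w['pixels'][:,120:520]]),cv2.COLOR_RGB2BGR))
goto([451,352,340],np.pi+np.radians(13.3))
E
```

```text
tool_pos: [525.8, 51.7, 244.4]
contact_force: [-1.2, -0.6, 5.0]
tool_pos: [525.6, 51.7, 244.0]
contact_force: [-0.1, 0.5, -0.1]
grip_width: 34.7
tool_pos: [526.5, 51.6, 367.6]
contact_force: [-0.3, 0.0, -0.2]
pos [525.5  51.7 364.4] rot [3.1412e+00 3.0000e-04 1.9388e+00] t 14.2 dp [0.3071 0.0385 0.0243] rot [ 1.0000e-04  5.0000e-04 -1.4349e+00]
```

View pics/hung.png

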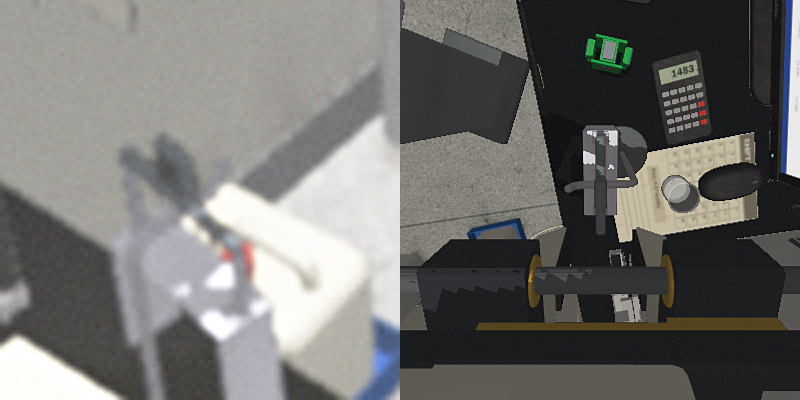

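The guard hangs on the hook: its bar (x ≈ 600) crosses the arm, which runs from the elbow (632,183) to the tip (570,188), and the gripper is clear. Next is the cassette, measured by number only from here on since all ten pictures are used.

```bash
python3 -m pendant '{"dp":[[0.04,0.005,0.003],[0.085,0.01,0.006],[0.13,0.016,0.009],[0.175,0.022,0.012],[0.22,0.028,0.015],[0.265,0.033,0.02],[0.307,0.038,0.024],[0.307,0.038,0.024]],"rotation":[[0,0,-0.18],[0,0,-0.36],[0,0,-0.54],[0,0,-0.72],[0,0,-0.9],[0,0,-1.08],[0,0,-1.26],[0,0,-1.435]]}' 0.0918 | sed -n '2,5p'
python3 -m pendant '{"dp":[[0,0,0.04],[0,0,0.08],[0,0,0.1],[0,0,0.1],[0,0,0.1]],"rotation":[[0,0,0],[0,0,0],[0,0,0],[0,0,0],[0,0,0]]}' | sed -n '2,5p'
cat > m.py <<'E'
from h import *
import pickle,sys
w=shot('wrist');pickle.dump(w,open(sys.argv[1]+'.pkl','wb'))
def show(c):
    # where the catch-pad / body outlines should appear, for the dock pose
    y=np.radians(13.3);X=np.array([np.cos(y),np.sin(y),0]);Y=np.array([-np.sin(y),np.cos(y),0])
    C=np.array([451.1,352,101])
    print('top corners',[tuple(np.round(proj(c,C+a*18*X+b*22*Y),0)) for a,b in((-1,-1),(1,-1),(1,1),(-1,1))])
    u,v=np.round(proj(c,C)).astype(int);g=c['pixels'].astype(int)
    print('centre',u,v);print('row',(g[v-2:v+3,u-70:u+71].mean(0)).mean(1).round().astype(int).tolist())
    print('col',(g[v-60:v+61,u-2:u+3].mean(1)).mean(1).round().astype(int).tolist())
show(w)
E
python3 m.py c1; python3 -c "
from h import *
goto([451,352,230],np.pi+np.radians(13.3))"
```

```text
tool_pos: [448.9, 354.1, 338.1]
tcp_rot: [-3.141, -0.004, -2.9]
contact_force: [0.2, -0.8, 0.5]
grip_width: 92.1
tool_pos: [450.9, 351.9, 240.8]
tcp_rot: [3.141, 0.001, -2.909]
contact_force: [0.1, 0.3, -0.5]
grip_width: 92.0
top corners [(np.float64(297.0), np.float64(167.0)), (np.float64(298.0), np.float64(201.0)), (np.float64(341.0), np.float64(201.0)), (np.float64(341.0), np.float64(167.0))]
centre 319 185
row [30, 30, 29, 30, 31, 31, 29, 31, 29, 30, 30, 29, 26, 24, 97, 99, 98, 98, 98, 97, 98, 98, 98, 99, 104, 67, 47, 51, 67, 100, 99, 97, 98, 97, 95, 111, 128, 112, 109, 124, 144, 77, 36, 36, 37, 40, 39, 38, 40, 38, 37, 25, 45, 142, 151, 147, 147, 146, 146, 143, 161, 177, 186, 102, 94, 97, 98, 97, 98, 98, 99, 98, 97, 98, 98, 98, 96, 92, 124, 178, 180, 140, 145, 146, 148, 146, 147, 152, 149, 62, 25, 38, 39, 36, 39, 39, 39, 37, 35, 23, 122, 140, 127, 115, 115, 130, 109, 97, 97, 98, 97, 99, 102, 78, 52, 49, 56, 100, 100, 97, 98, 98, 97, 93, 110, 172, 187, 177, 67, 34, 42, 44, 43, 43, 42, 42, 42, 42, 43, 42, 43]
col [41, 42, 41, 41, 40, 40, 36, 55, 93, 158, 180, 197, 197, 196, 195, 195, 194, 194, 195, 195, 195, 195, 198, 207, 132, 40, 80, 81, 71, 68, 57, 160, 168, 81, 61, 68, 66, 64, 128, 149, 146, 149, 178, 179, 176, 132, 169, 178, 186, 95, 91, 98, 98, 98, 97, 98, 98, 97, 98, 98, 98, 97, 98, 98, 98, 97, 97, 97, 95, 89, 148, 178, 169, 178, 153, 101, 100, 45, 25, 29, 30, 31, 29, 30, 31, 29, 31, 31, 31, 31, 29, 31, 30, 30, 31, 28, 30, 30, 30, 31, 29, 37, 43, 42, 41, 41, 41, 41, 41, 41, 41, 40, 42, 42, 42, 40, 41, 42, 35, 25, 77]
pos [451.1 352.  241.2] rot [ 3.1412e+00  1.6000e-03 -2.9094e+00] t 15.88 dp [0.0001 0.     0.0112] rot [0.0004 0.0016 0.    ]
```

```bash
python3 -m pendant '{"dp":[[0,0.03,0],[0,0.06,0],[0,0.06,0],[0,0.06,0]],"rotation":[[0,0,0],[0,0,0],[0,0,0],[0,0,0]]}' | sed -n '2p'
python3 m.py c2
python3 - <<'E'
from h import *
import pickle
a,b=[pickle.load(open(n+'.pkl','rb')) for n in('c1','c2')]
# top label rectangle as a patch: match it between views along the row (library template match)
g=lambda c:cv2.cvtColor(c['pixels'],cv2.COLOR_RGB2GRAY)
u,v=[int(round(x)) for x in proj(a,[451.1,352,101])]
u2,v2=[int(round(x)) for x in proj(b,[451.1,352,101])]
for n,(x0,y0,x1,y1) in dict(top=(-16,-12,17,14),left=(-28,-8,-15,9),right=(15,-8,29,9)).items():
    t=g(a)[v+y0:v+y1,u+x0:u+x1];m=cv2.matchTemplate(g(b)[v2+y0-10:v2+y1+10,u2+x0-20:u2+x1+20],t,cv2.TM_CCOEFF_NORMED)
    _,s,_,l=cv2.minMaxLoc(m);k=m[l[1]];q=0
    if 0<l[0]<len(k)-1:q=.5*(k[l[0]-1]-k[l[0]+1])/(k[l[0]-1]-2*k[l[0]]+k[l[0]+1])
    pa=(u+(x0+x1)/2,v+(y0+y1)/2);pb=(u2+(x0+x1)/2-20+l[0]+q,v2+(y0+y1)/2-10+l[1])
    print(n,round(s,2),np.round(tri((a,*pa),(b,*pb))[0],1),tri((a,*pa),(b,*pb))[1])
goto([451,352,56],np.pi+np.radians(13.3))
E
```

```text
tool_pos: [437.1, 409.9, 240.7]
top corners [(np.float64(238.0), np.float64(168.0)), (np.float64(241.0), np.float64(202.0)), (np.float64(283.0), np.float64(202.0)), (np.float64(282.0), np.float64(168.0))]
centre 261 185
row [36, 34, 37, 36, 35, 34, 35, 36, 34, 37, 37, 35, 35, 35, 34, 35, 36, 36, 37, 37, 36, 36, 36, 35, 33, 27, 54, 128, 154, 150, 149, 149, 151, 152, 141, 114, 84, 47, 39, 41, 50, 86, 91, 51, 30, 30, 30, 30, 31, 32, 32, 34, 28, 29, 28, 26, 28, 42, 36, 21, 48, 158, 156, 87, 79, 83, 83, 84, 83, 84, 83, 84, 84, 84, 83, 83, 84, 81, 68, 153, 155, 146, 117, 115, 116, 116, 116, 117, 122, 125, 128, 137, 75, 32, 30, 30, 33, 33, 33, 33, 32, 22, 78, 78, 67, 80, 100, 104, 117, 116, 108, 99, 94, 103, 119, 88, 83, 83, 84, 84, 84, 84, 84, 84, 88, 67, 42, 38, 61, 85, 85, 84, 84, 84, 84, 83, 84, 83, 86, 84, 67]
col [36, 37, 36, 37, 37, 35, 33, 48, 77, 134, 147, 164, 164, 162, 162, 162, 162, 162, 162, 162, 161, 162, 164, 173, 111, 35, 54, 73, 66, 57, 50, 141, 142, 72, 58, 62, 59, 65, 134, 143, 128, 120, 255, 250, 252, 157, 222, 251, 255, 142, 144, 106, 84, 83, 83, 84, 84, 84, 83, 84, 84, 84, 84, 83, 83, 83, 83, 83, 82, 76, 126, 152, 146, 153, 133, 88, 85, 37, 22, 25, 27, 26, 26, 24, 25, 26, 25, 27, 24, 23, 27, 25, 26, 25, 28, 26, 26, 25, 25, 27, 24, 27, 25, 26, 25, 25, 24, 25, 25, 25, 25, 25, 26, 26, 25, 26, 26, 25, 28, 29, 32]
top 0.61 [452.9 352.6  99. ] [0.0, 0.0]
left 0.76 [468.8 329.5  55.8] [0.6, 0.6]
right 0.9 [450.9 376.   83.5] [0.0, 0.0]
pos [437.2 409.6 240.7] rot [-3.1414e+00  7.0000e-04 -2.9098e+00] t 16.43 dp [-1.000e-04 -5.920e-02  1.847e-01] rot [-0.0002  0.0007 -0.0003]
```

The cassette's top is at (452,352,99), where about 101 is expected, and its width over the catches is 62 mm. It is on the dock's centre, so I'll go over it and down to TCP z = 56.

```bash
python3 -m pendant '{"dp":[[0,-0.03,0],[0,-0.059,0.01],[0,-0.059,0.05],[0,-0.059,0.09],[0,-0.059,0.11],[0,-0.059,0.11]],"rotation":[[0,0,0],[0,0,0],[0,0,0],[0,0,0],[0,0,0],[0,0,0]]}' | sed -n '2p;4p'
python3 -c "
from h import *
goto([451.5,352,56],np.pi+np.radians(13.3))"
```

```text
tool_pos: [450.0, 351.5, 129.1]
contact_force: [-1.0, -0.3, 0.3]
pos [450.  351.5 129.1] rot [-3.1405e+00 -2.9000e-03 -2.9106e+00] t 17.18 dp [-0.0018  0.0003  0.0731] rot [-0.0011 -0.0029 -0.0011]
```

```bash
python3 -m pendant '{"dp":[[-0.001,0,0.02],[-0.001,0,0.04],[-0.001,0,0.058],[-0.001,0,0.07],[-0.001,0,0.073],[-0.001,0,0.073]],"rotation":[[0,0,0],[0,0,0],[0,0,0],[0,0,0],[0,0,0],[0,0,0]]}' | sed -n '2p;4p'
python3 -m pendant '{"dp":[[0,0,0],[0,0,0],[0,0,0],[0,0,0],[0,0,0],[0,0,0],[0,0,0]],"rotation":[[0,0,0],[0,0,0],[0,0,0],[0,0,0],[0,0,0],[0,0,0],[0,0,0]]}' 0.0 | sed -n '2,6p'
```

```text
tool_pos: [451.8, 353.1, 57.8]
contact_force: [-0.2, -0.3, -0.1]
tool_pos: [451.8, 352.6, 58.0]
tcp_rot: [-3.141, 0.001, -2.909]
contact_force: [-0.8, -4.7, 7.4]
grip_width: 45.0
finger_force: 30.0
```

The width of 45 means both catches are fully in. I'll draw it up gently first.

```bash
python3 -m pendant '{"dp":[[0,0,-0.002],[0,0,-0.004],[0,0,-0.006],[0,0,-0.008],[0,0,-0.01],[0,0,-0.01]],"rotation":[[0,0,0],[0,0,0],[0,0,0],[0,0,0],[0,0,0],[0,0,0]]}' | sed -n '2,6p'
python3 -c "
from h import *
import pickle
pickle.dump(shot('wrist'),open('g1.pkl','wb'))"
```

```text
tool_pos: [451.4, 352.9, 67.4]
tcp_rot: [-3.142, 0.0, -2.909]
contact_force: [-0.3, -3.3, -2.5]
grip_width: 45.4
finger_force: 30.0
```

```bash
python3 -m pendant '{"dp":[[0,0,-0.007],[0,0,-0.018],[0,0,-0.032],[0,0,-0.05],[0,0,-0.068],[0,0,-0.086],[0,0,-0.1],[0,0,-0.11]],"rotation":[[0,0,0],[0,0,0],[0,0,0],[0,0,0],[0,0,0],[0,0,0],[0,0,0],[0,0,0]]}' | sed -n '2,6p'
python3 -m pendant '{"dp":[[0,0,0],[0,0,0],[0,0,0],[0,0,0]],"rotation":[[0,0,0],[0,0,0],[0,0,0],[0,0,0]]}' | sed -n '2,6p'
python3 - <<'E'
from h import *
import pickle
pickle.dump(shot('wrist'),open('g2.pkl','wb'))
a,b=[pickle.load(open(n+'.pkl','rb')) for n in('c1','g2')]
# cassette moves with the tool: same pixels near the fingers in g1 and g2; the well is empty in g2
g=[pickle.load(open(n+'.pkl','rb'))['pixels'].astype(int) for n in('g1','g2')]
d=np.abs(g[0]-g[1]).sum(2)
c=pickle.load(open('g2.pkl','rb'));print('cassette top centre px',proj(c,[451.5,352.5,101+118]),'dock centre px',proj(c,[451,352,20]))
u,v=[int(round(x)) for x in proj(c,[451.5,352.5,101+118])]
print('diff by 10px blocks around it (rows)');print(cv2.resize(d[v-90:v+90,u-100:u+100].astype(np.float32),(20,18),interpolation=cv2.INTER_AREA).round().astype(int))
print('brightness g2');print(cv2.resize(g[1].mean(2)[v-90:v+90,u-100:u+100].astype(np.float32),(20,18),interpolation=cv2.INTER_AREA).round().astype(int))
E
```

```text
tool_pos: [451.5, 353.1, 178.4]
tcp_rot: [3.141, 0.001, -2.909]
contact_force: [0.2, 0.1, -1.4]
grip_width: 45.1
finger_force: 30.0
tool_pos: [451.3, 352.9, 176.7]
tcp_rot: [-3.141, -0.001, -2.909]
contact_force: [-0.0, 0.2, -2.4]
grip_width: 44.8
finger_force: 30.0
cassette top centre px (np.float64(316.78291668601753), np.float64(287.8359686681002)) dock centre px (np.float64(318.7091984292208), np.float64(180.38814334679395))
diff by 10px blocks around it (rows)
[[275 225 190 208 222 163 141  86  82  81  81  77  80 134 207 233 130 202
  139 249]
 [270 245 169 276 229 279  69  84  40  39  40  38  53  85 239 269 202 262
  158 250]
 [256 268 149 393 493 486 134  80  40  40  41  42  53  85 272 495 457 334
  178 250]
 [223 271 130 314 240  98  87  85  85  85  85  85  85  85  86 117 259 199
  198 249]
 [ 53  61  51  79  79  77  78  79  79  80  80  80  79  80  79  77  79  79
   59  60]
 [ 30  28  43  79  79  45  43  45  81  80  80  80  77  41  42  52  79  79
   32  23]
 [ 32  40  56  74  69  24  25  26  70  61  61  61  69  23  24  28  73  73
   50  32]
 [ 40  43  80  74  87  69  60  68  
[... 1745 characters left out ...]
 107 102
   95  89]
 [ 57  86  71 131 122  61 181 180 166 113 113 112 178 180 172  49 138 114
   81  78]
 [ 57  50  49 123 126  57 110 109 109 102 102 101 108 109 107  50 143 106
   49  54]
 [ 85  83  81 113 110  82  83  84  81  83  89  84  87  82  82  82 118 105
   86 110]
 [ 65  65  65  65  65  65  65  65  65  65  65  65  65  65  65  65  65  65
   65  65]
 [ 52  51  51  52  52  51  51  51  51  52  51  51  52  51  51  52  51  51
   51  51]
 [ 51  52  52  52  52  52  52  52  51  52  52  51  52  51  52  51  52  51
   51  52]
 [ 91  91  91  91  91  91  91  92  91  91  91  91  91  91  88  88  88  85
   59  56]
 [162 162 162 162 162 162 162 162 162 162 162 162 162 162 162 162 162 162
  147  62]]
```

```bash
python3 -m pendant '{"dp":[[0,0,0],[0,0,0],[0,0,0],[0,0,0]],"rotation":[[0,0,0],[0,0,0],[0,0,0],[0,0,0]]}'
python3 -c "
from h import *;import pickle
a=pickle.load(open('g2.pkl','rb'))['pixels'].astype(int);b=shot('wrist')['pixels'].astype(int)
print('still: mean diff',np.abs(a-b)[190:270,250:390].mean())
from plant import workorder
print(workorder.close_job())"
```

```text
time: 21.65
tool_pos: [451.4, 353.0, 177.2]
tcp_rot: [-3.142, 0.0, -2.909]
contact_force: [-0.4, 1.1, -1.5]
grip_width: 45.5
finger_force: 30.0
still: mean diff 1.9815476190476191
the job is handed in; nothing more can be done
None
```

I hung the guard on the hook, then drew the cassette out by its pinched catches and held it upright and still about 118 mm above the base plate. I handed the job in at 21.7 s, and no verdict came back.

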